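# Unlatch the valve cassette and hold it over the drip cup

### The arm

A 7-joint arm with a two-finger parallel gripper is mounted at the origin on the work surface. World frame = base frame: x ahead of the robot, y to its left, z up, the work surface at z = 0. Lengths are in m, angles in rad, forces in N, time in s.
With the tool pointing down it reaches from about 0.4 to 0.875 m from the base axis. Payload 19.3 kg.
Tool frame: the origin (TCP) lies midway between the tips of the shut fingers; the grasp point (between the pads) lies bot.pinch_z behind it (bot.pinch_z is the distance from the TCP to the grasp point, in m); z points along the fingers, y is the line along which they close (so a half turn about z gives the same grasp; the last joint's range is limited). The gripper opens to 85 mm and grips with 20 to 120 N. Pads are 22 mm wide; open, the fingers measure 114 mm over their backs; the gripper's body (76 mm by 85 mm) begins 54 mm behind the grasp point. The pads swing forward as they close: fully open they stand 13 mm farther back than shut.
Start: joints at [-1.188, 0.521, -0.036, 1.599, 0.021, 1.021, -0.113], TCP at [0.273, 0.562, 0.231] pointing down, gripper open.
Joint ranges: [-2.91, 2.91], [-0.3, 2.13], [-1.5, 1.42], [0.17, 2.43], [-1.26, 4.41], [0.16, 1.93], [-2.52, 2.52]. Speed limits (rad/s): [1.89, 1.89, 2.39, 2.39, 3.01, 3.01, 3.01].

### API

Orientations are given as [roll, pitch, yaw] about the fixed x, y, z axes, in that order (R = Rz(yaw) Ry(pitch) Rx(roll)).
In Python, from workcell import readout, grab_frame, camera_info, workorder, bot gives the robot as it stands. The module is installed in compiled form; this text tells all that it offers.
- The arm moves only by the tool drive_tool, never from a script. Its argument "targets" is a list of rows, each an object of numbers: "dx", "dy", "dz": the shift along the tool's x, y, z as a fraction of full scale; "yaw": the turn about the tool's z as a fraction of full scale; "fingers": the closure, from 0 (fully open) to 1 (shut). In form: [{"dx": .., "dy": .., "dz": .., "yaw": .., "fingers": ..}, ...]. A call has 1 to 20 rows; each row shifts and turns the commanded pose from where the row before left it, along the tool's axes as they then stand; what a row does not reach is not made up. Full scale, the value 1, is 0.1 m for a shift and 90 degrees for a turn. A row lasts 1/10 s, in which the tool goes at most 50 mm and 8.59 degrees, less where a joint would pass 70% of its speed; a pose out of reach is approached as far as the arm can. A call with a number of a shift or a turn outside -1 to 1 is refused whole. A call with a gripper value outside its range is refused whole. The fingers move at their own pace and stop on an object; "squeeze" is the grip in N (left out, the last holds). Time passes only in rows, so rows that do not move let the fingers close. It gives the time, the measured TCP pose, the force, the opening and the grip force at its end, in the units of the state.
- readout.observe(): the state, without advancing time (a new reading comes with each control period).
- grab_frame(name): name is "scene" or "side" or "wrist"; returns the picture (384x512x3 uint8, blue, green, red); there is no depth.
- camera_info(name): a dict with "fx", "fy", "cx", "cy" (pixels), "T" (4x4, takes a point from camera to world coordinates); the wrist camera has in their place "hand_eye" (4x4, takes a point from camera to tool coordinates, whose origin is the TCP and whose axes are the flange's). Camera axes: x right, y up, looking along -z (the intrinsics and any distortion apply to the point x, -y, -z); pixel columns grow to the right and rows downward; lengths in m; the calibration is good to about 2 mm. A picture is of the moment at which its call begins: read the wrist's pose just before it. camera_info takes no time and is no camera call.
- workorder.job_done(): hands the job in; it is judged then, once.
The state is a dict: "clock": time; "qpos": joint angles; "qd": joint speeds; "joint_efforts": joint torques, N m; "position": TCP position; "tool_rot": TCP orientation; "force": force on the tool from outside, world axes, zero at the start; "moment": the same for the moment, N m; "grip_width": finger opening in m; "finger_force": force on a finger pad.
Only numpy, scipy, OpenCV 4.12 (cv2) and the standard library are available. Lean on these libraries where they do the work, as an engineer would, in place of code of your own. Each camera call takes 0.05 s, during which the arm holds its last target. There are 200 camera calls.

### The job

Stand the empty white drip cup upright on the deck midway between the cassette dock and the tube rack and let go of it. Then pinch the two side catches of the valve cassette together while it sits in the dock, lift the cassette straight out and bring it over the cup. Finish still pinching it: held still and upright, centred over the cup with its foot a few centimetres above the rim, and leave the jar and the screwdriver alone.

Things in the scene. Friction and masses are not known exactly. Their poses are not given: they have to be found in the camera images.
- dock: Fixed black cassette dock. Foot plate 92 x 92 mm, 12 mm thick (the cassette stands on it), with low end walls and two side posts, 43 mm high at most. Origin: centre of its underside, on the deck. x points away from the robot (turned up to 0.25 rad); its y axis runs towards rack and pump, one on each side. The cassette has 1.5 mm play in it on each side and comes out straight up.
- cassette: Loose valve cassette, about 0.2 kg, standing in the dock: clear block on a black foot, 70 (x) x 38 (y) x 78 mm high, two brass screw heads 5 mm higher. Axes along the dock's, z up. Origin: centre of its underside, 12 mm above the deck while docked. Grey sprung catches stand on its +y and -y sides; a nose low on each sits under a lip of the dock and locks it until both are pressed.
- pinch (a point): Point on the cassette midway between the thumb pads of its catches, 64 mm above its underside. The ribbed pads are 28 mm wide (cassette x) and 28 mm tall; their outer faces are 60 mm apart (along cassette y) at rest, 46 mm when both are fully pressed. Pinch them here along y.
- catch_a (a joint): Press of the catch on the cassette's +y side: 0 out (locked), 0.007 m fully in; 4 mm frees it. Spring: about 2 N at rest to 7 N fully pressed; it springs back when let go.
- catch_b (a joint): The same for the catch on the -y side.
- rack: Fixed light grey tube rack with 3 x 6 round wells, 114 mm (its x) x 64 mm (its y) x 49 mm high. Origin: centre of its underside. It stands beside the dock, on the dock's +y or -y side, its centre 245 to 275 mm from the dock's.
- pump: Fixed white pump module with a black top and a clear barrel to the front, 90 mm (x) x 64 mm (y) x 90 mm high, beside the dock on the side away from the rack. Origin: centre of its underside.
- cup: Loose empty white drip cup, round, 60 mm across at the rim and narrower at the foot, 50 mm high, wall 3 mm, 0.09 kg, open at the top. It starts on the robot's side of the dock. Origin: centre of its underside.
- jar: Loose small amber jar, 44 mm across, 52 mm high, beyond the dock. Not to be moved. Origin: centre of its underside.
- driver: Loose screwdriver with a black handle, 150 mm long, lying on the deck beyond the dock. Not to be moved. Origin: underside, on its long axis (its x).
There are look-alikes about, which are no part of the job. What is shaped like the cassette but blue is not meant.

How it is judged:
By the outcome, as a careful person would: the job done as asked, in the order asked, and still so for the second after the job is handed in, while the arm keeps its last pose, push and grip.
It also fails if it takes over 45 s, if anything falls off the work surface, if the arm or the gripper's body presses on something with over 40 N, if the wrist force passes 120 N, or if a joint passes its speed limit or range.

## Working session

There is one attempt and no reset: what is moved stays moved. The work goes in short steps, Python scripts to look and compute and a tool call to move; the robot and the scene stay as the last step left them, time stands still between calls to the robot, and variables do not carry over. Pictures are saved under pics/ and viewed, at most 10 in all, crops included, and the job is handed in when it is done.

Besides the shell and the picture viewer there is one more tool, called after "Emit:" as name(argument=value, ...) on one line, values as JSON. drive_tool: Moves the arm, as the interface text tells. Shift numbers are shares of 0.1 m and turn numbers shares of 90 degrees, none past 1 either way. Its arguments: {"type":"object","properties":{"targets":{"type":"array","items":{"type":"object","properties":{"dx":{"type":"number","minimum":-1,"maximum":1},"dy":{"type":"number","minimum":-1,"maximum":1},"dz":{"type":"number","minimum":-1,"maximum":1},"yaw":{"type":"number","minimum":-1,"maximum":1},"fingers":{"type":"number"}}}},"squeeze":{"type":"number"}},"required":["targets"]}

```bash
mkdir -p pics; python3 - <<'E'
from workcell import *
import cv2,numpy as np
np.set_printoptions(precision=4,suppress=True)
print(readout.observe(),bot.pinch_z)
for n in("scene","side"):
    cv2.imwrite(f"pics/{n}0.png",cv2.resize(grab_frame(n),(800,600),interpolation=cv2.INTER_CUBIC)); print(camera_info(n))
print(camera_info("wrist"))
E
```

```text
{'clock': 0.0, 'qpos': array([-1.1882,  0.522 , -0.0363,  1.6   ,  0.0212,  1.0211, -0.1128]), 'qd': array([ 0.0007,  0.0006,  0.0009,  0.0009, -0.0004, -0.0012,  0.0007]), 'joint_efforts': array([ -0.0015, -92.7092,   1.9792, -36.9939,   0.0179,   0.0081,
        -0.    ]), 'position': array([0.2733, 0.5617, 0.2307]), 'tool_rot': array([-3.1405,  0.0001,  2.6888]), 'force': array([-0.4623,  0.2089,  0.4723]), 'moment': array([-0.0142, -0.0105, -0.029 ]), 'finger_force': 0.0, 'grip_width': 0.08572648505382062} 0.0187
{'fx': 418.92531364031043, 'fy': 418.92531364031043, 'cx': 253.3048106273948, 'cy': 188.68691410756455, 'T': array([[-0.7349, -0.4386,  0.5173,  1.1652],
       [ 0.6782, -0.4685,  0.5662,  0.661 ],
       [-0.006 ,  0.7669,  0.6418,  0.7985],
       [ 0.    ,  0.    ,  0.    ,  1.    ]])}
{'fx': 352.4817574536939, 'fy': 352.4817574536939, 'cx': 253.86775818369202, 'cy': 192.19183904742678, 'T': array([[ 0.8078,  0.4243, -0.4091,  0.2713],
       [-0.5893,  0.5975, -0.5439, -0.429 ],
       [ 0.0136,  0.6804,  0.7327,  0.6877],
       [ 0.    ,  0.    ,  0.    ,  1.    ]])}
{'fx': 338.69140524428946, 'fy': 338.69140524428946, 'cx': 245.30217994312588, 'cy': 195.4490787985805, 'hand_eye': array([[ 0.0003,  0.9494,  0.3141,  0.081 ],
       [ 1.    , -0.0003,  0.0002,  0.0009],
       [ 0.0003,  0.3141, -0.9494, -0.1426],
       [ 0.    ,  0.    ,  0.    ,  1.    ]])}
```

View pics/scene0.png

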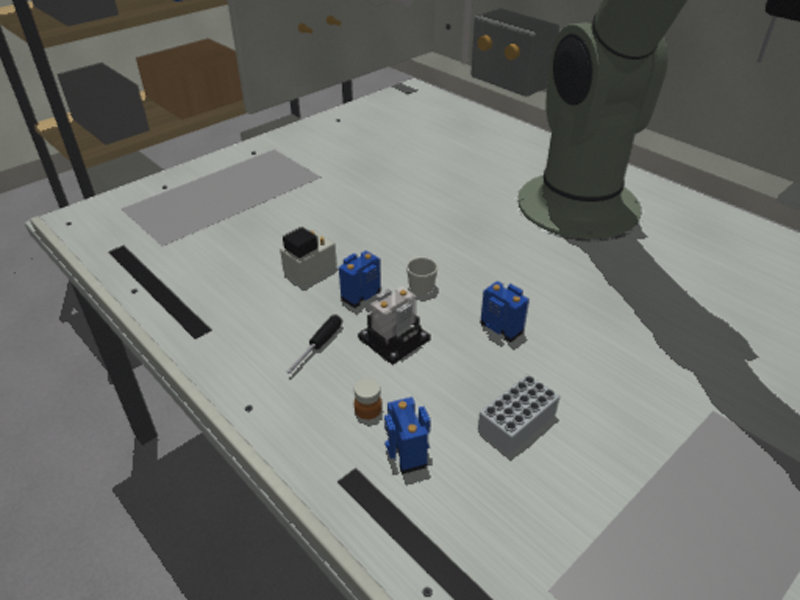

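View pics/side0.png

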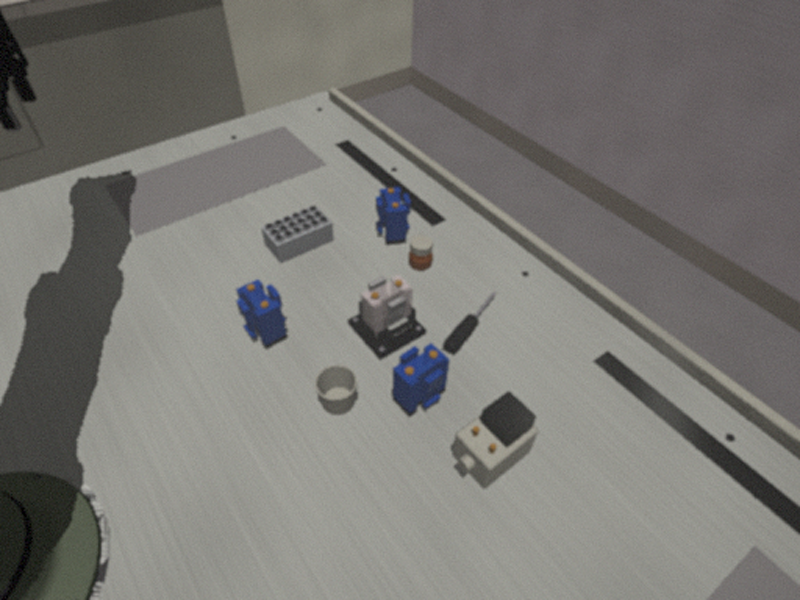

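Cassette candidates in the scene view:
- Clear block on the black dock at (393,315). This one matches the description.
- Blue look-alikes at (360,280), (505,310) and (408,433). These are excluded.

The only cup is at (422,277), and at (337,388) in the side view. Next I'll check these in close crops.

```bash
python3 - <<'E'
import cv2,numpy as np
from workcell import *
a=grab_frame("scene");b=grab_frame("side")
# full-res crops, x4
ca=a[160:310,215:365]; cb=b[120:270,145:295]
m=np.hstack([cv2.resize(c,(400,400),interpolation=cv2.INTER_CUBIC) for c in (ca,cb)])
# second row would be the dock closer
cv2.imwrite("pics/c1.png",cv2.resize(m,(800,400)))
ca=a[160:235,220:300]; cb=b[165:270,195:280]
cv2.imwrite("pics/c2.png",np.hstack([cv2.resize(ca,(400,375),interpolation=cv2.INTER_CUBIC),cv2.resize(cb,(400,375*0+494),interpolation=cv2.INTER_CUBIC)[:375]]))
E
```

```text
(no output)
```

View pics/c1.png

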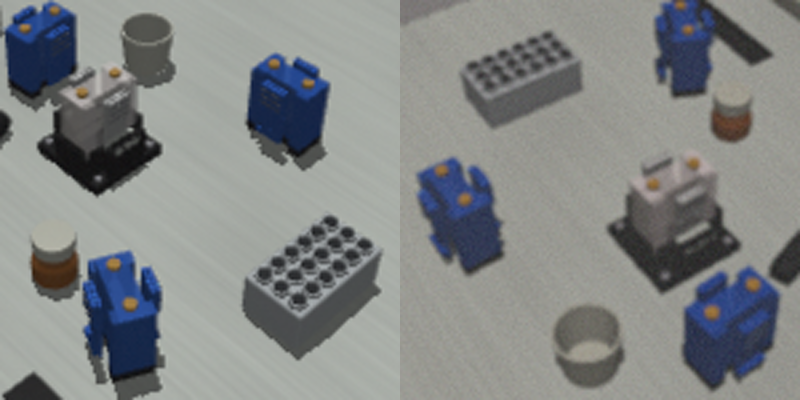

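View pics/c2.png

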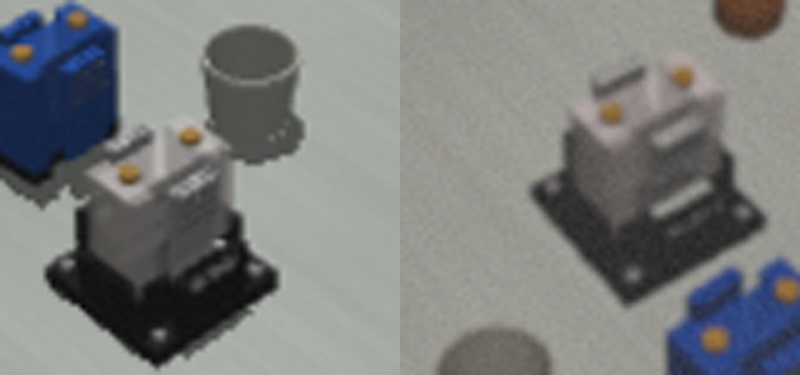

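The crops confirm it: a clear cassette with brass screws sits on the black dock, and the white cup is upright and empty. Pixel readings:

| Feature | Scene px | Side px |
|---|---|---|
| Screw 1 | (258,187) | (254.7,181.2) |
| Screw 2 | (245.6,194.6) | (239.8,189) |
| Cup rim centre | (270,171) | (215.5,246.7) |

Dock and rack corners come from the same crops.

```bash
cat > h.py <<'E'
import numpy as np
from workcell import *
np.set_printoptions(precision=4,suppress=True)
def ray(n,px,T=None):
    c=camera_info(n); T=c["T"] if T is None else T
    d=T[:3,:3]@np.array([(px[0]-c["cx"])/c["fx"],-(px[1]-c["cy"])/c["fy"],-1]); return T[:3,3],d
def atz(n,px,z,T=None):
    o,d=ray(n,px,T); return (o+d*(z-o[2])/d[2])[:2]
E
python3 - <<'E'
from h import *
A=lambda u,v:("scene",(220+u/5,160+v/5)); B=lambda u,v:("side",(195+(u-400)/4.706,165+v/4.705))
a=lambda u,v:("scene",(215+u/2.667,160+v/2.667)); b=lambda u,v:("side",(145+(u-400)/2.667,120+v/2.667))
for name,z,l in [("screws",.094,[A(190,135),A(128,173),B(611,113),B(681,76)]),
 ("cup",.05,[A(250,54),b(588,338)]),
 ("dock",.012,[A(47,268),A(157,355),A(277,270),B(532,190),B(628,300),B(765,222)]),
 ("rack",.049,[a(245,283),a(300,318),a(381,250),a(330,215),b(462,72),b(492,100),b(581,64),b(553,31)]),
 ("jar",.052,[a(54,238),b(733,98)]),
 ("blueL screws",.083,[a(25,28),a(55,10),b(712,312),b(753,284)]),
 ("blueR screws",.083,[a(274,62),a(308,83),b(441,170),b(465,199)]),
 ("blueF",.083,[a(114,264),a(130,303),b(680,5),b(687,30)])]:
    print(name,z,*[atz(*q,z) for q in l])
E
```

```text
screws 0.094 [0.5837 0.0429] [0.628  0.0434] [0.5822 0.0385] [0.6254 0.0393]
cup 0.05 [ 0.4708 -0.0259] [ 0.4654 -0.0374]
dock 0.012 [0.6509 0.0005] [0.6517 0.0902] [0.5603 0.0874] [0.5584 0.0808] [ 0.5582 -0.0093] [ 0.6465 -0.0093]
rack 0.049 [0.6586 0.2856] [0.653  0.3414] [0.5433 0.3423] [0.543  0.2855] [0.5344 0.3226] [0.5392 0.2654] [0.643  0.2622] [0.6476 0.3283]
jar 0.052 [0.7463 0.1374] [0.7391 0.1238]
blueL screws 0.083 [ 0.5939 -0.0842] [ 0.55   -0.0867] [ 0.5473 -0.0935] [ 0.5908 -0.0908]
blueR screws 0.083 [0.446  0.1319] [0.4467 0.1763] [0.4435 0.171 ] [0.4448 0.1269]
blueF 0.083 [0.746 0.215] [0.7644 0.2534] [0.7623 0.2489] [0.7428 0.2092]
```

Emit:
drive_tool(targets=[{"yaw": -0.0577, "fingers": 0}, {"yaw": -0.0577, "fingers": 0}, {"yaw": -0.0577, "fingers": 0}, {"yaw": -0.0577, "fingers": 0}, {"yaw": -0.0577, "fingers": 0}, {"dx": -0.28, "dy": -0.1}, {"dx": -0.28, "dy": -0.1}, {"dx": -0.28, "dy": -0.1}, {"dx": -0.28, "dy": -0.1}, {"dx": -0.28, "dy": -0.1}, {"dx": -0.28, "dy": -0.1}, {"dy": -0.38}, {"dy": -0.38}, {"dy": -0.38}, {"dy": -0.38}, {"dy": -0.38}, {"dy": -0.38}, {"dy": -0.38}, {"dy": -0.38}, {"dy": -0.2}], squeeze=20)

```text
invalid input
```

Emit:
drive_tool(targets=[{"dx": 0, "dy": 0, "dz": 0, "yaw": -0.0577, "fingers": 0}, {"dx": 0, "dy": 0, "dz": 0, "yaw": -0.0577, "fingers": 0}, {"dx": 0, "dy": 0, "dz": 0, "yaw": -0.0577, "fingers": 0}, {"dx": 0, "dy": 0, "dz": 0, "yaw": -0.0577, "fingers": 0}, {"dx": 0, "dy": 0, "dz": 0, "yaw": -0.0577, "fingers": 0}, {"dx": -0.28, "dy": -0.1, "dz": 0, "yaw": 0, "fingers": 0}, {"dx": -0.28, "dy": -0.1, "dz": 0, "yaw": 0, "fingers": 0}, {"dx": -0.28, "dy": -0.1, "dz": 0, "yaw": 0, "fingers": 0}, {"dx": -0.28, "dy": -0.1, "dz": 0, "yaw": 0, "fingers": 0}, {"dx": -0.28, "dy": -0.1, "dz": 0, "yaw": 0, "fingers": 0}, {"dx": -0.28, "dy": -0.1, "dz": 0, "yaw": 0, "fingers": 0}, {"dx": 0, "dy": -0.38, "dz": 0, "yaw": 0, "fingers": 0}, {"dx": 0, "dy": -0.38, "dz": 0, "yaw": 0, "fingers": 0}, {"dx": 0, "dy": -0.38, "dz": 0, "yaw": 0, "fingers": 0}, {"dx": 0, "dy": -0.38, "dz": 0, "yaw": 0, "fingers": 0}, {"dx": 0, "dy": -0.38, "dz": 0, "yaw": 0, "fingers": 0}, {"dx": 0, "dy": -0.38, "dz": 0, "yaw": 0, "fingers": 0}, {"dx": 0, "dy": -0.38, "dz": 0, "yaw": 0, "fingers": 0}, {"dx": 0, "dy": -0.38, "dz": 0, "yaw": 0, "fingers": 0}, {"dx": 0, "dy": -0.2, "dz": 0, "yaw": 0, "fingers": 0}], squeeze=20)

```text
clock: 2.2
position: [0.4414, 0.175, 0.2314]
tool_rot: [-3.141, -0.0, 3.139]
force: [0.5, 0.3, -0.6]
grip_width: 0.0851
finger_force: 0.0
```

Emit:
drive_tool(targets=[{"dx": 0, "dy": -0.2, "dz": 0, "yaw": 0, "fingers": 0}, {"dx": 0, "dy": -0.2, "dz": 0, "yaw": 0, "fingers": 0}, {"dx": 0, "dy": 0, "dz": 0, "yaw": 0, "fingers": 0}, {"dx": 0, "dy": 0, "dz": 0, "yaw": 0, "fingers": 0}, {"dx": 0, "dy": 0, "dz": 0, "yaw": 0, "fingers": 0}])

```text
clock: 2.7
position: [0.4416, 0.1388, 0.2313]
tool_rot: [3.141, -0.0, -3.14]
force: [0.2, 0.4, 0.4]
grip_width: 0.0852
finger_force: 0.0
```

```bash
cat >> h.py <<'E'
import cv2
from scipy.spatial.transform import Rotation as Ro
def wristT():
    s=readout.observe(); T=np.eye(4); T[:3,:3]=Ro.from_euler("xyz",s["tool_rot"]).as_matrix(); T[:3,3]=s["position"]
    return T@camera_info("wrist")["hand_eye"]
E
python3 - <<'E'
from h import *
T=wristT(); np.save("T1.npy",T); im=grab_frame("wrist"); cv2.imwrite("pics/raw1.png",im)
cv2.imwrite("pics/w1.png",cv2.resize(im,(800,600),interpolation=cv2.INTER_CUBIC)); print(readout.observe()["position"])
E
```

```text
[0.4415 0.1389 0.2313]
```

View pics/w1.png

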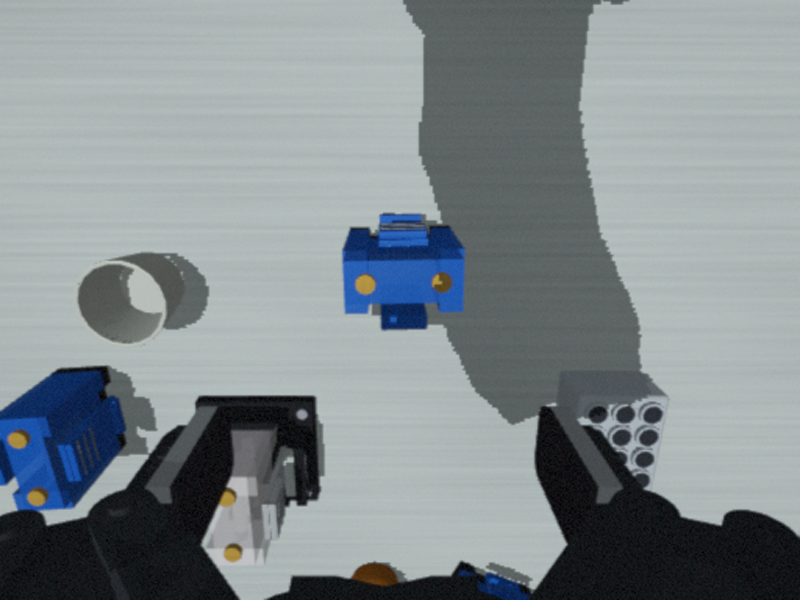

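The wrist view shows the cup rim centre at (122,303), the cassette screws at (228,497) and (233,553), the near dock corners at (198,397) and (316,397), and the near top corners of the rack at about (579,402) and (667,398).

```bash
python3 - <<'E'
from h import *
T=np.load("T1.npy")
for n,z,l in [("cup",.05,[(122,303),(78,305),(168,303),(122,262),(122,345)]),("screws",.094,[(228,497),(233,553)]),("dock",.012,[(198,398),(316,398),(302,414)]),("rack",.049,[(580,403),(667,398)])]:
    print(n,*[atz("wrist",(u/1.5625,v/1.5625),z,T) for u,v in l])
E
```

```text
cup [ 0.4667 -0.0284] [ 0.4681 -0.057 ] [0.4666 0.0012] [ 0.4396 -0.0242] [ 0.4959 -0.0329]
screws [0.5814 0.0417] [0.6255 0.0409]
dock [ 0.5554 -0.0017] [0.5553 0.0885] [0.5691 0.0771]
rack [0.539  0.2753] [0.5351 0.3346]
```

Emit:
drive_tool(targets=[{"dx": -0.0425, "dy": -0.28, "dz": 0, "yaw": 0, "fingers": 0}, {"dx": -0.0425, "dy": -0.28, "dz": 0, "yaw": 0, "fingers": 0}, {"dx": -0.0425, "dy": -0.28, "dz": 0, "yaw": 0, "fingers": 0}, {"dx": -0.0425, "dy": -0.28, "dz": 0, "yaw": 0, "fingers": 0}, {"dx": -0.0425, "dy": -0.28, "dz": 0, "yaw": 0, "fingers": 0}, {"dx": -0.0425, "dy": -0.28, "dz": 0, "yaw": 0, "fingers": 0}, {"dx": 0, "dy": 0, "dz": 0.3, "yaw": 0, "fingers": 0}, {"dx": 0, "dy": 0, "dz": 0.3, "yaw": 0, "fingers": 0}, {"dx": 0, "dy": 0, "dz": 0.3, "yaw": 0, "fingers": 0}, {"dx": 0, "dy": 0, "dz": 0.2, "yaw": 0, "fingers": 0}, {"dx": 0, "dy": 0, "dz": 0.2, "yaw": 0, "fingers": 0}, {"dx": 0, "dy": 0, "dz": 0, "yaw": 0, "fingers": 0}, {"dx": 0, "dy": 0, "dz": 0, "yaw": 0, "fingers": 0}])

```text
clock: 4.05
position: [0.4673, -0.0295, 0.1015]
tool_rot: [3.142, -0.001, -3.141]
force: [0.8, -1.2, 0.9]
grip_width: 0.0855
finger_force: 0.0
```

```bash
python3 - <<'E'
from h import *
s=readout.observe();print(s["position"],s["qpos"])
im=grab_frame("wrist"); cv2.imwrite("pics/w2.png",cv2.resize(im,(640,480)))
E
```

```text
[ 0.4673 -0.0295  0.1015] [-0.0757  0.4844  0.0157  2.1132 -0.0143  0.5447  1.5222]
```

View pics/w2.png

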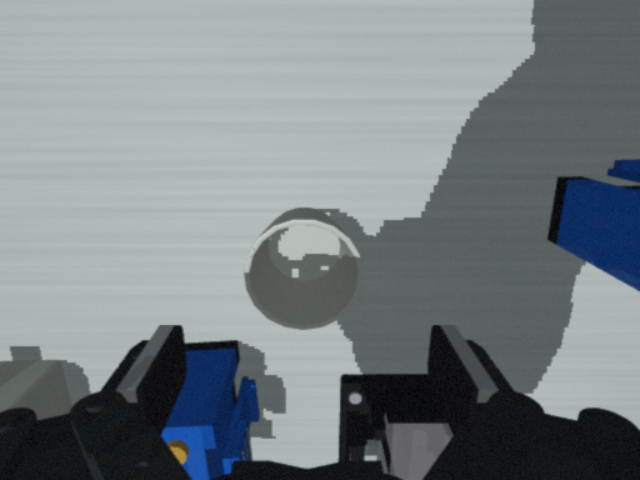

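The rim centre is at (302,274) in this view, which works out to (0.466,-0.031), 2 mm from the tool axis. I'll descend and grip.

Emit:
drive_tool(targets=[{"dx": 0.015, "dy": -0.01, "dz": 0.2, "yaw": 0, "fingers": 0}, {"dx": 0, "dy": 0, "dz": 0.25, "yaw": 0, "fingers": 0}, {"dx": 0, "dy": 0, "dz": 0.25, "yaw": 0, "fingers": 0}, {"dx": 0, "dy": 0, "dz": 0.19, "yaw": 0, "fingers": 0}, {"dx": 0, "dy": 0, "dz": 0, "yaw": 0, "fingers": 0}, {"dx": 0, "dy": 0, "dz": 0, "yaw": 0, "fingers": 1}, {"dx": 0, "dy": 0, "dz": 0, "yaw": 0, "fingers": 1}, {"dx": 0, "dy": 0, "dz": 0, "yaw": 0, "fingers": 1}, {"dx": 0, "dy": 0, "dz": 0, "yaw": 0, "fingers": 1}, {"dx": 0, "dy": 0, "dz": 0, "yaw": 0, "fingers": 1}, {"dx": 0, "dy": 0, "dz": 0, "yaw": 0, "fingers": 1}, {"dx": 0, "dy": 0, "dz": 0, "yaw": 0, "fingers": 1}], squeeze=20)

```text
clock: 5.3
position: [0.4665, -0.031, 0.0139]
tool_rot: [3.142, 0.002, -3.141]
force: [-2.2, 0.3, 11.2]
grip_width: 0.0589
finger_force: 19.0
```

Emit:
drive_tool(targets=[{"dx": 0, "dy": 0, "dz": -0.1, "yaw": 0, "fingers": 1}, {"dx": 0, "dy": 0, "dz": -0.2, "yaw": 0, "fingers": 1}, {"dx": 0, "dy": 0, "dz": -0.3, "yaw": 0, "fingers": 1}, {"dx": 0, "dy": 0, "dz": -0.3, "yaw": 0, "fingers": 1}, {"dx": 0, "dy": 0, "dz": -0.3, "yaw": 0, "fingers": 1}, {"dx": 0, "dy": 0, "dz": -0.2, "yaw": 0, "fingers": 1}, {"dx": 0, "dy": 0, "dz": -0.1, "yaw": 0, "fingers": 1}, {"dx": 0, "dy": 0, "dz": 0, "yaw": 0, "fingers": 1}, {"dx": -0.1, "dy": 0.15, "dz": 0, "yaw": 0, "fingers": 1}, {"dx": -0.2, "dy": 0.3, "dz": 0, "yaw": 0, "fingers": 1}, {"dx": -0.2, "dy": 0.3, "dz": 0, "yaw": 0, "fingers": 1}, {"dx": -0.2, "dy": 0.3, "dz": 0, "yaw": 0, "fingers": 1}, {"dx": -0.2, "dy": 0.3, "dz": 0, "yaw": 0, "fingers": 1}, {"dx": -0.2, "dy": 0.3, "dz": 0, "yaw": 0, "fingers": 1}, {"dx": -0.15, "dy": 0.25, "dz": 0, "yaw": 0, "fingers": 1}, {"dx": -0.08, "dy": 0.145, "dz": 0, "yaw": 0, "fingers": 1}, {"dx": 0, "dy": 0, "dz": 0, "yaw": 0, "fingers": 1}, {"dx": 0, "dy": 0, "dz": 0, "yaw": 0, "fingers": 1}])

```text
clock: 7.1
position: [0.5979, 0.1731, 0.161]
tool_rot: [-3.141, -0.002, -3.141]
force: [-0.5, -0.1, -1.5]
grip_width: 0.0583
finger_force: 22.0
```

Emit:
drive_tool(targets=[{"dx": -0.015, "dy": 0.005, "dz": 0.15, "yaw": 0, "fingers": 1}, {"dx": 0, "dy": 0, "dz": 0.25, "yaw": 0, "fingers": 1}, {"dx": 0, "dy": 0, "dz": 0.3, "yaw": 0, "fingers": 1}, {"dx": 0, "dy": 0, "dz": 0.3, "yaw": 0, "fingers": 1}, {"dx": 0, "dy": 0, "dz": 0.2, "yaw": 0, "fingers": 1}, {"dx": 0, "dy": 0, "dz": 0.15, "yaw": 0, "fingers": 1}, {"dx": 0, "dy": 0, "dz": 0.07, "yaw": 0, "fingers": 1}, {"dx": 0, "dy": 0, "dz": 0, "yaw": 0, "fingers": 1}, {"dx": 0, "dy": 0, "dz": 0.02, "yaw": 0, "fingers": 1}, {"dx": 0, "dy": 0, "dz": 0.02, "yaw": 0, "fingers": 1}, {"dx": 0, "dy": 0, "dz": 0, "yaw": 0, "fingers": 1}, {"dx": 0, "dy": 0, "dz": 0, "yaw": 0, "fingers": 1}])

```text
clock: 8.3
position: [0.6003, 0.1742, 0.0167]
tool_rot: [3.141, 0.001, -3.141]
force: [0.4, -0.1, -2.1]
grip_width: 0.0587
finger_force: 22.0
```

Emit:
drive_tool(targets=[{"dx": 0, "dy": 0, "dz": 0.015, "yaw": 0, "fingers": 1}, {"dx": 0, "dy": 0, "dz": 0.01, "yaw": 0, "fingers": 1}, {"dx": 0, "dy": 0, "dz": 0, "yaw": 0, "fingers": 1}, {"dx": 0, "dy": 0, "dz": 0, "yaw": 0, "fingers": 1}])

```text
clock: 8.7
position: [0.6002, 0.1741, 0.0141]
tool_rot: [3.142, 0.0, -3.141]
force: [-1.4, -0.3, 4.8]
grip_width: 0.0587
finger_force: 22.2
```

Emit:
drive_tool(targets=[{"dx": 0, "dy": 0, "dz": 0, "yaw": 0, "fingers": 0}, {"dx": 0, "dy": 0, "dz": 0, "yaw": 0, "fingers": 0}, {"dx": 0, "dy": 0, "dz": 0, "yaw": 0, "fingers": 0}, {"dx": 0, "dy": 0, "dz": 0, "yaw": 0, "fingers": 0}, {"dx": 0, "dy": 0, "dz": 0, "yaw": 0, "fingers": 0}, {"dx": 0, "dy": 0, "dz": -0.1, "yaw": 0, "fingers": 0}, {"dx": 0, "dy": 0, "dz": -0.3, "yaw": 0, "fingers": 0}, {"dx": 0, "dy": 0, "dz": -0.3, "yaw": 0, "fingers": 0}, {"dx": 0, "dy": 0, "dz": -0.3, "yaw": 0, "fingers": 0}, {"dx": 0, "dy": 0, "dz": -0.3, "yaw": 0, "fingers": 0}, {"dx": 0, "dy": 0, "dz": -0.3, "yaw": 0, "fingers": 0}, {"dx": 0, "dy": 0, "dz": -0.3, "yaw": 0, "fingers": 0}, {"dx": 0.3, "dy": -0.25, "dz": -0.25, "yaw": 0, "fingers": 0}, {"dx": 0.3, "dy": -0.25, "dz": 0, "yaw": 0, "fingers": 0}, {"dx": 0.3, "dy": 0, "dz": 0, "yaw": 0, "fingers": 0}, {"dx": 0.2, "dy": 0, "dz": 0, "yaw": 0, "fingers": 0}, {"dx": 0, "dy": 0, "dz": 0, "yaw": 0, "fingers": 0}, {"dx": 0, "dy": 0, "dz": 0, "yaw": 0, "fingers": 0}])

```text
clock: 10.5
position: [0.4904, 0.1242, 0.2297]
tool_rot: [3.141, 0.001, -3.141]
force: [0.1, 0.0, -0.4]
grip_width: 0.0857
finger_force: 0.0
```

```bash
python3 - <<'E'
from h import *
T=wristT(); np.save("T2.npy",T); im=grab_frame("wrist"); print(readout.observe()["position"])
cv2.imwrite("pics/w3.png",cv2.resize(im,(800,600),interpolation=cv2.INTER_CUBIC))
E
```

```text
[0.4907 0.1242 0.2294]
```

View pics/w3.png

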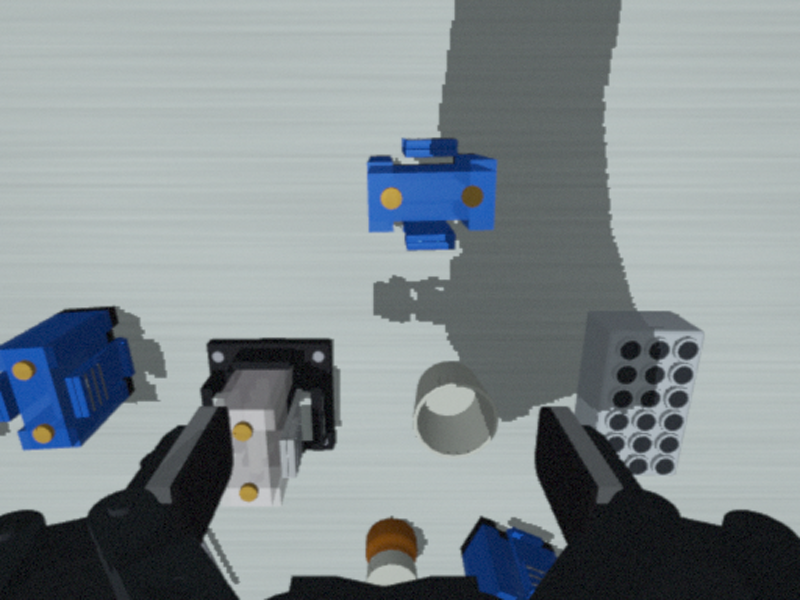

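The cup stands upright with its rim centre at (456,412). The screws are at (242,431) and (248,492), and the rack's centre is at about (650,410).

```bash
python3 - <<'E'
from h import *
T=np.load("T2.npy")
for n,z,l in [("cup",.05,[(456,412),(414,414),(498,414)]),("screws",.094,[(242,431),(248,492)]),("dock",.012,[(209,340),(333,340),(218,357),(318,356)]),("rackwells",.049,[(630,350),(659,349),(688,349),(638,466),(664,465)])]:
    print(n,*[atz("wrist",(u/1.5625,v/1.5625),z,T) for u,v in l])
E
```

```text
cup [0.5938 0.1752] [0.5954 0.1464] [0.5954 0.2042]
screws [0.5817 0.0402] [0.6254 0.0403]
dock [ 0.5561 -0.0026] [0.556  0.0883] [0.5696 0.0027] [0.5688 0.0768]
rackwells [0.548  0.2885] [0.5472 0.3076] [0.5472 0.3268] [0.638  0.3076] [0.6371 0.3261]
```

Emit:
drive_tool(targets=[{"dx": -0.225, "dy": -0.168, "dz": 0, "yaw": 0, "fingers": 0}, {"dx": -0.225, "dy": -0.168, "dz": 0, "yaw": 0, "fingers": 0}, {"dx": -0.225, "dy": -0.168, "dz": 0, "yaw": 0, "fingers": 0}, {"dx": -0.225, "dy": -0.168, "dz": 0, "yaw": 0, "fingers": 0}, {"dx": -0.225, "dy": -0.168, "dz": 0, "yaw": 0, "fingers": 0}, {"dx": 0, "dy": 0, "dz": 0.3, "yaw": 0, "fingers": 0}, {"dx": 0, "dy": 0, "dz": 0.3, "yaw": 0, "fingers": 0}, {"dx": 0, "dy": 0, "dz": 0.3, "yaw": 0, "fingers": 0}, {"dx": 0, "dy": 0, "dz": 0.1, "yaw": 0, "fingers": 0}, {"dx": 0, "dy": 0, "dz": 0, "yaw": 0, "fingers": 0}, {"dx": 0, "dy": 0, "dz": 0, "yaw": 0, "fingers": 0}])

```text
clock: 11.65
position: [0.6034, 0.0401, 0.1299]
tool_rot: [3.142, 0.001, -3.141]
force: [0.5, -0.5, 0.1]
grip_width: 0.0856
finger_force: 0.0
```

```bash
python3 - <<'E'
from h import *
s=readout.observe();print(s["position"],s["tool_rot"],s["qpos"])
im=grab_frame("wrist")
cv2.imwrite("pics/w4.png",cv2.resize(im[184:],(800,312),interpolation=cv2.INTER_CUBIC))
E
```

```text
[0.6034 0.0401 0.1299] [ 3.1415  0.0012 -3.1413] [-0.188   0.6104  0.0342  1.7457 -0.0276  0.7847  1.4306]
```

View pics/w4.png

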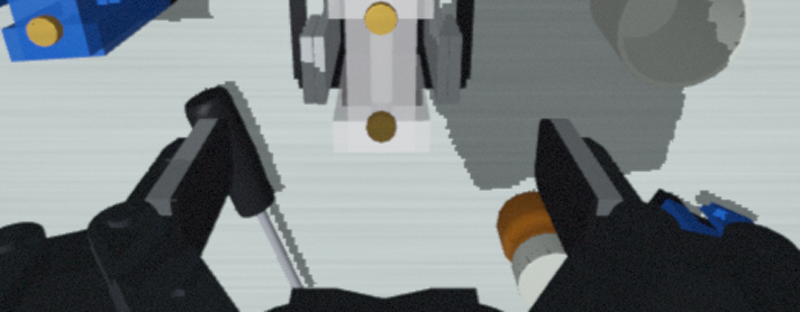

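Both screws sit on column 381 and the fingers' middle is at 382, so the tool is centred and square. I'll descend and pinch.

Emit:
drive_tool(targets=[{"dx": 0, "dy": 0, "dz": 0.2, "yaw": 0, "fingers": 0}, {"dx": 0, "dy": 0, "dz": 0.25, "yaw": 0, "fingers": 0}, {"dx": 0, "dy": 0, "dz": 0.2, "yaw": 0, "fingers": 0}, {"dx": 0, "dy": 0, "dz": 0.14, "yaw": 0, "fingers": 0}, {"dx": 0, "dy": 0, "dz": 0, "yaw": 0, "fingers": 0}, {"dx": 0, "dy": 0, "dz": 0, "yaw": 0, "fingers": 0}, {"dx": 0, "dy": 0, "dz": 0, "yaw": 0, "fingers": 1}, {"dx": 0, "dy": 0, "dz": 0, "yaw": 0, "fingers": 1}, {"dx": 0, "dy": 0, "dz": 0, "yaw": 0, "fingers": 1}, {"dx": 0, "dy": 0, "dz": 0, "yaw": 0, "fingers": 1}, {"dx": 0, "dy": 0, "dz": 0, "yaw": 0, "fingers": 1}, {"dx": 0, "dy": 0, "dz": 0, "yaw": 0, "fingers": 1}, {"dx": 0, "dy": 0, "dz": 0, "yaw": 0, "fingers": 1}, {"dx": 0, "dy": 0, "dz": 0, "yaw": 0, "fingers": 1}], squeeze=40)

```text
clock: 13.1
position: [0.6034, 0.0395, 0.0514]
tool_rot: [-3.141, 0.002, 3.141]
force: [-4.3, -4.0, 19.1]
grip_width: 0.0424
finger_force: 37.9
```

Emit:
drive_tool(targets=[{"dx": 0, "dy": 0, "dz": -0.03, "yaw": 0, "fingers": 1}, {"dx": 0, "dy": 0, "dz": -0.03, "yaw": 0, "fingers": 1}, {"dx": 0, "dy": 0, "dz": -0.05, "yaw": 0, "fingers": 1}, {"dx": 0, "dy": 0, "dz": -0.05, "yaw": 0, "fingers": 1}, {"dx": 0, "dy": 0, "dz": 0, "yaw": 0, "fingers": 1}, {"dx": 0, "dy": 0, "dz": 0, "yaw": 0, "fingers": 1}])

```text
clock: 13.7
position: [0.6027, 0.0401, 0.0659]
tool_rot: [3.142, 0.0, -3.141]
force: [0.2, 0.2, -2.2]
grip_width: 0.0413
finger_force: 41.4
```

Emit:
drive_tool(targets=[{"dx": 0, "dy": 0, "dz": -0.1, "yaw": 0, "fingers": 1}, {"dx": 0, "dy": 0, "dz": -0.2, "yaw": 0, "fingers": 1}, {"dx": 0, "dy": 0, "dz": -0.25, "yaw": 0, "fingers": 1}, {"dx": 0, "dy": 0, "dz": -0.2, "yaw": 0, "fingers": 1}, {"dx": 0, "dy": 0, "dz": -0.05, "yaw": 0, "fingers": 1}, {"dx": 0, "dy": 0, "dz": 0, "yaw": 0, "fingers": 1}, {"dx": 0, "dy": 0.1, "dz": 0, "yaw": 0, "fingers": 1}, {"dx": 0, "dy": 0.2, "dz": 0, "yaw": 0, "fingers": 1}, {"dx": 0.02, "dy": 0.25, "dz": 0, "yaw": 0, "fingers": 1}, {"dx": 0.03, "dy": 0.25, "dz": 0, "yaw": 0, "fingers": 1}, {"dx": 0, "dy": 0.25, "dz": 0, "yaw": 0, "fingers": 1}, {"dx": 0, "dy": 0.2, "dz": 0, "yaw": 0, "fingers": 1}, {"dx": 0, "dy": 0.09, "dz": 0, "yaw": 0, "fingers": 1}, {"dx": 0, "dy": 0, "dz": 0, "yaw": 0, "fingers": 1}, {"dx": 0, "dy": 0, "dz": 0.1, "yaw": 0, "fingers": 1}, {"dx": 0, "dy": 0, "dz": 0.1, "yaw": 0, "fingers": 1}, {"dx": 0, "dy": 0, "dz": 0.07, "yaw": 0, "fingers": 1}, {"dx": 0, "dy": 0, "dz": 0, "yaw": 0, "fingers": 1}, {"dx": 0, "dy": 0, "dz": 0, "yaw": 0, "fingers": 1}, {"dx": 0, "dy": 0, "dz": 0, "yaw": 0, "fingers": 1}])

```text
clock: 15.7
position: [0.5978, 0.174, 0.1191]
tool_rot: [3.141, 0.0, -3.141]
force: [0.2, 0.5, -1.9]
grip_width: 0.0413
finger_force: 41.3
```

```bash
python3 - <<'E'
from h import *
s=readout.observe();print(s["position"],s["tool_rot"],s["force"],s["moment"])
a=grab_frame("scene")[150:300,230:380];b=grab_frame("side")[90:240,135:285]
cv2.imwrite("pics/f.png",np.hstack([cv2.resize(c,(400,400),interpolation=cv2.INTER_CUBIC) for c in(a,b)]))
E
```

```text
[0.5978 0.174  0.1191] [ 3.1414  0.0004 -3.1414] [ 0.2384  0.5486 -1.9413] [ 0.0224 -0.0169 -0.0623]
```

View pics/f.png

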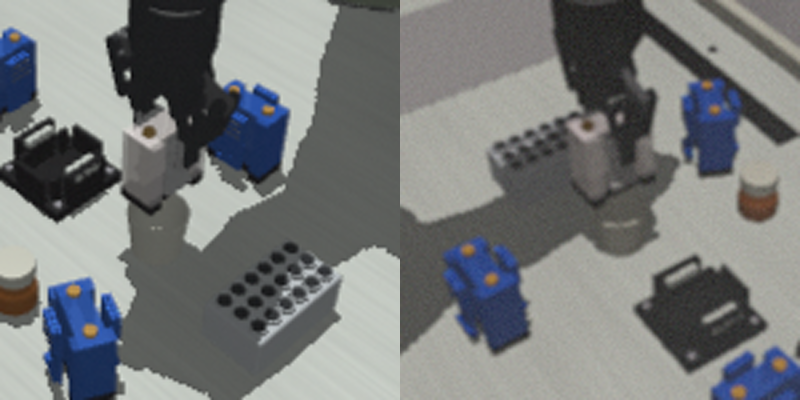

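The cassette is out, upright and over the cup, and the dock is empty. I'll check the centring by projecting the expected pose into both views.

```bash
python3 - <<'E'
from h import *
def pj(n,p,off):
    c=camera_info(n);q=np.linalg.inv(c["T"])@np.r_[p,1]
    return (np.array([c["cx"]+c["fx"]*q[0]/-q[2],c["cy"]-c["fy"]*q[1]/-q[2]])-off[:2])*2.667+[off[2],0]
S={"scene":(230,150,0),"side":(135,90,400)}
for n in S:
    for x in(.594,.598,.602): print(n,"cup z.025",x,pj(n,[x,.1742,.025],S[n]))
    for sx in(-1,1):
        for sy in(-1,1): print("foot",sx,sy,pj(n,[.598+sx*.035,.174+sy*.019,.08],S[n]))
    print("screws",[pj(n,[.598+d,.174,.161],S[n]) for d in(-.022,.022)])
E
```

```text
scene cup z.025 0.594 [160.8058 223.0491]
scene cup z.025 0.598 [157.9149 225.1216]
scene cup z.025 0.602 [155.0127 227.2023]
foot -1 -1 [171.5382 155.6712]
foot -1 1 [201.5558 175.9313]
foot 1 -1 [119.2234 191.064 ]
foot 1 1 [149.2025 212.8171]
screws [array([182.4336, 105.7157]), array([147.9014, 128.0755])]
side cup z.025 0.594 [613.775  226.3404]
side cup z.025 0.598 [617.1602 224.7358]
side cup z.025 0.602 [620.5337 223.1366]
foot -1 -1 [592.5229 209.3834]
foot -1 1 [572.0576 187.1887]
foot 1 -1 [654.8007 180.7117]
foot 1 1 [633.5828 159.8354]
screws [array([586.4958, 125.3902]), array([628.2519, 107.9899])]
```

```bash
python3 - <<'E'
from h import *
a=np.mean([grab_frame("scene") for _ in range(3)],0)[188:250,270:312];b=np.mean([grab_frame("side") for _ in range(3)],0)[128:190,193:235]
f=lambda c:cv2.convertScaleAbs(cv2.resize(c,(400,590),interpolation=cv2.INTER_CUBIC),alpha=1.5)
cv2.imwrite("pics/g.png",np.hstack([f(a),f(b)]))
def pj(n,p,off):
    c=camera_info(n);q=np.linalg.inv(c["T"])@np.r_[p,1]
    return ((np.array([c["cx"]+c["fx"]*q[0]/-q[2],c["cy"]-c["fy"]*q[1]/-q[2]])-off[:2])*9.524+[off[2],0]).round()
S={"scene":(270,188,0),"side":(193,128,400)}
for n in S:
    R=[pj(n,[.598+.03*np.cos(t),.174+.03*np.sin(t),.05],S[n]) for t in np.arange(0,6.28,.05)]
    print(n,"rim",np.min(R,0),np.max(R,0),"foot",[pj(n,[.598+sx*.035,.174+sy*.019,.08],S[n]) for sx in(-1,1) for sy in(-1,1)])
E
```

```text
scene rim [ 73. 296.] [302. 458.] foot [array([232., 194.]), array([339., 266.]), array([ 45., 320.]), array([152., 398.])]
side rim [509. 304.] [726. 452.] foot [array([535., 386.]), array([462., 307.]), array([758., 283.]), array([682., 209.])]
```

View pics/g.png

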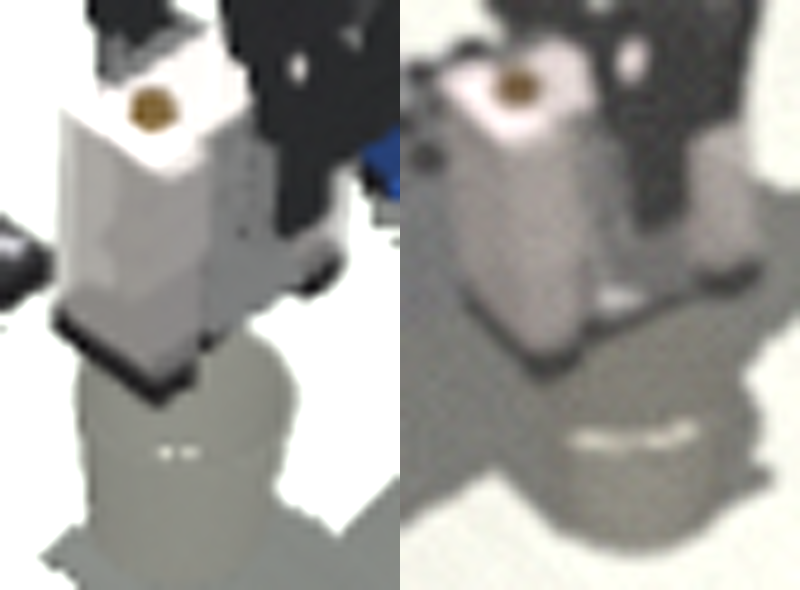

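The foot sits over the rim to within about 2 mm in both views, about 3 cm above it. The cassette is upright and still, so I'm handing in.

```bash
python3 -c "
from workcell import *
print(workorder.job_done())"
```

```text
the job is handed in; nothing more can be done
None
```

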